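# Hook the drip tray out from under the shaker

## Robot

A 6-joint arm with a two-finger parallel gripper is mounted at the origin on the work surface. World frame = base frame: x ahead of the robot, y to its left, z up, the work surface at z = 0. Lengths are in mm, angles in rad, forces in N, time in s.
With the tool pointing down it reaches from about 300 to 875 mm from the base axis. Payload 6.4 kg.
Tool frame: the origin (TCP) lies at the very end of the fingers, on their centre line; the grasp point (between the pads) lies 19 mm behind it (bot.grip_depth is the distance from the TCP to the grasp point, in mm); z points along the fingers, y is the line along which they close (so a half turn about z gives the same grasp; the last joint's range is limited). The gripper opens to 88 mm and grips with 3 to 60 N. Pads are 18 mm wide; open, the fingers measure 123 mm over their backs; the gripper's body (75 mm by 187 mm) begins 45 mm behind the grasp point.
Start: joints at [-1.339, 0.181, 1.607, -0, 1.354, -0.206], TCP at [243.787, -520.777, 238.714] pointing down, gripper open.
Joint ranges: [-2.99, 2.99], [-0.89, 2.07], [0.3, 2.58], [-1.14, 4.28], [0, 2.63], [-3.12, 3.12]. Speed limits (rad/s): [2.57, 2.57, 3.01, 3.14, 3.14, 3.14].

## Interface

Orientations are given as a rotation vector (axis times angle).
In Python, from workcell import bot gives the robot as it stands. Calls block until the motion is done:
- bot.movep(position, orientation): joint-space move of the TCP to a pose.
- bot.servo_line(position, attitude=None, velocity=150, stop_force=None): straight line of the TCP; attitude=None keeps the orientation; velocity is the mean speed in mm/s. With stop_force (N) it stops when the force on the tool has changed by that much, and returns True; else False.
- bot.movej(angles): joint-space move.
- bot.command_gripper(opening): finger opening in mm; the grip force is fixed at half the most; returns when the fingers have stopped.
- bot.hold(seconds).
- bot.inverse_kinematics(position, orientation): joint angles nearest the present ones, or None.
- bot.get_image(name): name is "scene" or "top" or "wrist"; returns a dict with "img" (400x640x3 uint8, red, green, blue), "mtx" (3x3 intrinsics, pixels), "k1" (the pictures are not rectified: a ray, as slopes to the right and down, at radius r is drawn at 1 + k1 r^2 times it, then the intrinsics apply), "origin" and "orientation" of the camera in the world. Camera axes: x right, y down, z forward; pixel columns grow to the right and rows downward; lengths in mm; the calibration is good to about 2 mm. A picture is of the moment at which its call begins. There is no depth.
A pose or a line that the arm cannot do raises bot.PlanningError and nothing moves.
- bot.job_done(): hands the job in; it is judged then, once.
Readings, each from a call of its own:
- bot.current_time_s(): time.
- bot.current_joint_pos(): joint angles.
- bot.current_qvel(): joint speeds.
- bot.current_joint_efforts(): joint torques, N m.
- bot.current_eef_pos(): TCP position.
- bot.current_ee_rot(): TCP orientation.
- bot.current_force(): force on the tool from outside, world axes, zero at the start.
- bot.current_moment(): the same for the moment, N m.
- bot.current_opening(): finger opening in mm.
- bot.current_grasp_force(): force on a finger pad.
Only numpy, scipy, OpenCV 4.12 (cv2) and the standard library are available. Lean on these libraries where they do the work, as an engineer would, in place of code of your own. Each camera call takes 0.05 s, during which the arm holds its last target. There are 200 camera calls.

## Task

Get the shaker's drip tray out for emptying: pick up the hook tool, reach it in under the shaker's overhanging platform, catch the pull loop of the drip tray hidden there and pull the tray out to its stop. Then unhook and set the tool back on the white mat, standing upright as it stood before. Only the hook may touch the shaker and its tray, not the gripper or the arm, and leave the loose flask, the jar and the tip box where they are.

Things in the scene. Friction and masses are not known exactly. Their poses are not given: they have to be found in the camera images.
- shaker: Shaker, fixed: blue base 260 (x) x 240 (y) x 115 mm high, metal platform plate on top. Origin: base centre, on the bench. Front is its -x, facing roughly world -y. The plate (280 mm wide, 10 thick, underside 115 mm up) overhangs the base's front face (x=-130 mm) as a ledge to x=-235 mm, open in front and at both ends. Two flasks are clamped on it behind x=-25 mm, up to 255 mm high.
- tray (a joint): Travel of the drip tray out of the shaker's front (m), along the shaker's -x: 0 fully in, 0.11 at its stop; starts 0 to 0.012. It drags with about 2.5 N and stays where it is left.
- eye (a point): Centre of the tray's pull loop opening; shaker's axes; moves with the tray. Flat level U of 7 mm steel bar, 35 mm above the bench, at mid width (shaker y=0), on the tray's grey front panel (150 mm wide, top 58 mm up). Front bar 28 mm ahead (-x), panel 24 mm behind; opening 55 mm in y, open above and below. Tray in: at shaker x=-162 mm, 73 mm inside the ledge's edge.
- hook_grip (a point): Hook tool, loose, 0.16 kg. Point: centre of its black block handle, 80 (x) x 24 (y) x 50 mm high, standing on its flat underside 25 mm below. Its x axis points to the hook: a 9 mm steel rod runs along +x, axis 17 mm above this point, to 160 mm ahead, then bends straight down to the level of the handle's underside. Stands upright by itself on handle and tip.
- hook_tip (a point): Lowest point of the hook's down-turned end: 160 mm along x and 25 mm below hook_grip. The down-turned end is 9 mm thick and about 37 mm long below the rod.
- mat: White plastic mat, fixed, 260 (x) x 160 (y) x 3 mm thick; origin at its centre on the bench. The tool stands on it at the start, with its rod roughly along the mat's +x.
- flask_a: Conical glass flask, loose, 80 mm wide, 126 mm high; origin at the centre of its underside.
- reagent: Amber glass jar with black cap, loose, 70 mm wide, 110 mm high; origin at the centre of its underside.
- tipbox: White box with a clear lid, loose, 87 x 122 x 66 mm high; origin at the centre of its underside.
Things that resemble listed ones, but are neither listed nor needed, are in the scene too. What is shaped like the part that bears hook_grip but purple or yellow is not meant.

How it is judged (in metres and radians):
On the way, in this order (a step that is already met when the one before it is completed fails the run):
1. the hook's end is down through the loop while the tray is still in (x of hook_tip in the frame of eye between -0.03 and 0.026 m and y of hook_tip in the frame of eye between -0.03 and 0.03 m and z of hook_tip in the frame of eye below -0.002 m and value of joint tray below 0.04 m), for 0.1 s.
2. the tray is drawn out by at least 95 mm with the hook still in the loop (value of joint tray above 0.095 m and x of hook_tip in the frame of eye between -0.032 and 0.026 m and y of hook_tip in the frame of eye between -0.032 and 0.032 m and z of hook_tip in the frame of eye below 0.004 m), for 0.1 s.
At the end, for the whole second after the job is handed in: The tray stands at least 90 mm out; the hook tool stands upright (within 0.2 rad) and at rest on the mat, the centre of its handle over the mat, released (value of joint tray above 0.09 m and x of hook_grip in the frame of mat between -0.13 and 0.13 m and y of hook_grip in the frame of mat between -0.08 and 0.08 m and height (world z) of hook_grip below 0.04 m and angle between hook_grip's own z axis and vertical below 0.2 rad and linear speed of hook below 0.02 m/s); the robot touches nothing.
It fails at once if the gripper or arm touches the shaker or its tray (over 2 N) (contact force between any of the fingers, the arm and shaker above 2 N).
It fails at once if the flask, the jar or the tip box is moved by more than 30 mm (distance of any of flask_a, reagent, tipbox from where it was at the start of the episode above 0.03 m).
It also fails if it takes over 54 s, if anything falls off the work surface, if the arm or the gripper's body presses on something with over 40 N, if the wrist force passes 120 N, or if a joint passes its speed limit or range.

## Working session

There is one attempt and no reset: what is moved stays moved. The work goes in short steps, each a Python script; the robot and the scene stay as the last script left them, time stands still between calls to the robot, and variables do not carry over. Pictures are saved under pics/ and viewed, at most 10 in all, crops included, and the job is handed in when it is done.

```bash
mkdir -p pics; cat > h.py <<'E'
import numpy as np, cv2, pickle
from scipy.spatial.transform import Rotation as R
def snap(bot,name,fn):
    d=bot.get_image(name); pickle.dump(d,open(f'pics/{fn}.pkl','wb'))
    cv2.imwrite(f'pics/{fn}.png',d['img'][:,:,::-1]); return d
def load(fn): return pickle.load(open(f'pics/{fn}.pkl','rb'))
def rot(d):
    o=np.array(d['orientation'],float); return o if o.shape==(3,3) else R.from_rotvec(o).as_matrix()
def ray(d,u,v):
    K=np.array(d['mtx']); k=float(d['k1'])
    p=cv2.undistortPoints(np.array([[[u,v]]],float),K,np.array([k,0,0,0.]))[0,0]
    return np.array(d['origin'],float), rot(d)@np.array([p[0],p[1],1])
def at_z(d,u,v,z):
    o,r=ray(d,u,v); return o+r*(z-o[2])/r[2]
def tri(*obs):
    A=np.zeros((3,3));b=np.zeros(3)
    for d,u,v in obs:
        o,r=ray(d,u,v); r/=np.linalg.norm(r); P=np.eye(3)-np.outer(r,r); A+=P;b+=P@o
    x=np.linalg.solve(A,b)
    return x,[round(float(np.linalg.norm((np.eye(3)-np.outer(r/np.linalg.norm(r),r/np.linalg.norm(r)))@(x-o))),1) for o,r in [ray(*q) for q in obs]]
def proj(d,X):
    K=np.array(d['mtx']); M=rot(d); o=np.array(d['origin'],float)
    rv,_=cv2.Rodrigues(M.T)
    return cv2.projectPoints(np.array(X,float).reshape(-1,1,3),rv,-M.T@o,K,np.array([float(d['k1']),0,0,0]))[0].reshape(-1,2)
E
python3 - <<'E'
from h import *
from workcell import bot
ims=[]
for n in ['scene','top','wrist']:
    d=snap(bot,n,n+'0'); print(n,d['mtx'],d['k1'],d['origin'],np.round(d['orientation'],3))
E
```

```text
scene [[464.27813855   0.         325.11449587]
 [  0.         464.27813855 195.97101169]
 [  0.           0.           1.        ]] -0.050602303346422885 [1384.60963461 -438.95188565  991.14909913] [-1.996 -1.348  0.608]
top [[486.21996998   0.         312.23975695]
 [  0.         486.21996998 197.80477973]
 [  0.           0.           1.        ]] -0.09471252456339274 [ 348.49184852  -94.51253642 1457.93638616] [-2.196  2.153 -0.089]
wrist [[306.40979674   0.         322.78799868]
 [  0.         306.40979674 199.51919832]
 [  0.           0.           1.        ]] -0.05686638997035626 [ 310.74225671 -487.57251822  383.78343454] [ 2.439 -1.551 -0.23 ]
```

View pics/scene0.png

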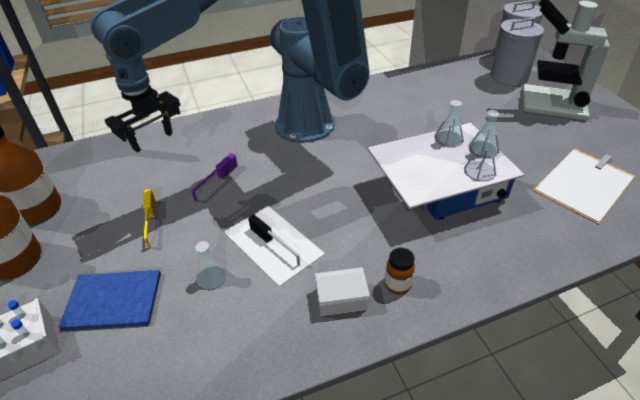

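View pics/top0.png

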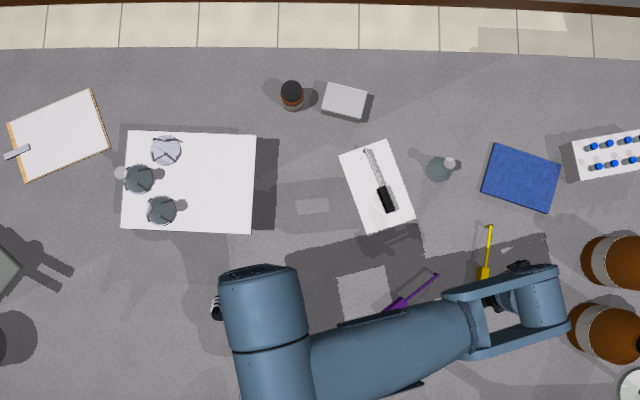

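The scene image shows the black-handled hook on the white mat: scene handle (261,228), tip (297,260); top handle (385,200), tip about (367,150). Possible mix-ups are the purple tool at top (405,298) and the yellow one at top (485,270). I choose the black one and check it in an enlarged crop, along with the shaker.

```bash
python3 - <<'E'
from h import *
def c(fn,x,y,w,h,s):
    i=cv2.imread(f'pics/{fn}.png')[y:y+h,x:x+w]; i=cv2.resize(i,None,fx=s,fy=s,interpolation=cv2.INTER_CUBIC)
    for k in range(0,w,10):
        cv2.line(i,(k*s,0),(k*s,6 if k%50 else 14),(0,0,255),1)
    for k in range(0,h,10): cv2.line(i,(0,k*s),(6 if k%50 else 14,k*s),(0,0,255),1)
    return i
a=c('top0',330,130,100,110,4); b=c('scene0',220,200,100,110,4)
cv2.imwrite('pics/c1.png',np.hstack([a,b]))
a=c('top0',110,120,160,125,4); b=c('scene0',365,120,160,100,4)
cv2.imwrite('pics/c2.png',np.vstack([a[:310] if 0 else cv2.resize(a,(0,0),fx=.75,fy=.75),np.pad(cv2.resize(b,(0,0),fx=.75,fy=.75),((0,0),(0,0),(0,0)))])[:600])
E
```

```text
(no output)
```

View pics/c1.png

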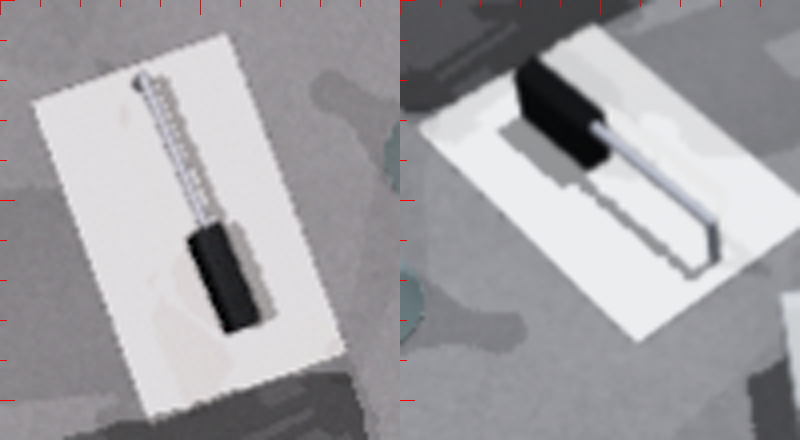

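View pics/c2.png

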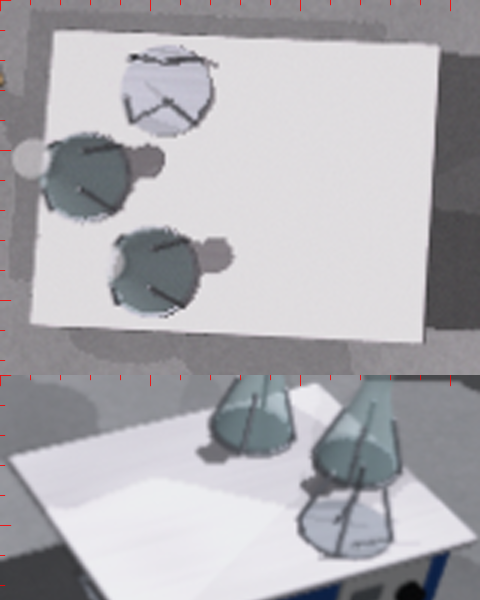

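```bash
python3 - <<'E'
from h import *
T=load('top0');S=load('scene0'); np.set_printoptions(precision=1,suppress=True)
t=lambda x,y:(T,330+x/4,130+y/4); s=lambda x,y:(S,220+(x-400)/4,200+y/4)
for n,a,b in [('exit',(205,222),(597,124)),('bend',(140,78),(716,218)),('matA',(226,33),(800,200)),('matB',(345,350),(420,127)),('mat',(32,104),(638,341)) ]:
    print(n,*tri(t(*a),s(*b)))
for q in [(32,104),(226,33),(345,350),(150,420)]: print('mat z3',at_z(*t(*q),3))
for q in [(188,237),(222,224),(262,318),(227,333)]: print('handle z53',at_z(*t(*q),53))
t=lambda x,y:(T,110+x/3,120+y/3); s=lambda x,y:(S,365+x/3,120+(y-375)/3)
for n,a,b in [('fh',(439,45),(159,621)),('fl',(423,342),(10,458)),('rh',(53,30),(476,540)),('rl',(32,324),(317,384))]:
    print(n,*tri(t(*a),s(*b)),'z125:',at_z(*t(*a),125),at_z(*s(*b),125))
for n,u,v in [('flask',438,170),('jar',292,95),('tip',345,100)]: print(n,at_z(T,u,v,50))
E
```

```text
exit [ 512.  -285.1   46.5] [1.3, 1.3]
bend [ 618.8 -236.2   42.1] [2.1, 2.1]
matA [ 658.2 -243.4  109.9] [52.1, 52.1]
matB [ 422.5 -398.     0.1] [1.2, 1.2]
mat [ 608.4 -229.2  -94.5] [65.5, 65.5]
mat z3 [ 603.9 -160.5    3. ]
mat z3 [ 661.8 -307.5    3. ]
mat z3 [ 422.1 -398.6    3. ]
mat z3 [ 367.1 -252.4    3. ]
handle z53 [ 499.7 -273.2   53. ]
handle z53 [ 509.7 -297.9   53. ]
handle z53 [ 441.7 -327.5   53. ]
handle z53 [ 430.3 -302.1   53. ]
fh [641.4  84.1 133.7] [12.5, 12.5] z125: [637.7  73.8 125. ] [636.8 102.2 125. ]
fl [362.7  82.8 120.2] [2.3, 2.3] z125: [361.8  80.  125. ] [368.8  82.2 125. ]
rh [649.2 444.7 116.7] [0.2, 0.2] z125: [647.5 441.6 125. ] [656.2 436.1 125. ]
rl [370.8 450.6 118.5] [2.1, 2.1] z125: [369.8 446.  125. ] [378.4 446.5 125. ]
flask [ 560.5 -453.1   50. ]
jar [777. -19.  50.]
tip [ 764.8 -176.8   50. ]
```

The crop confirms the black block handle with a bright rod and a down-turned tip. It stands at about (471,-300), yaw about 24°, rod height about 44, which matches the expected 45. The plate corners give 366 x 277 mm, with the front edge at y≈77 and mid x≈500. Next I look under the ledge with the wrist camera tilted.

```bash
cat > look.py <<'E'
from h import *
from workcell import bot
W=load('wrist0')
q0=[-1.339,0.181,1.607,0,1.354,-0.206]
Rt=R.from_rotvec(bot.current_ee_rot()).as_matrix(); pt=np.array(bot.current_eef_pos())
M=Rt.T@rot(W); m=Rt.T@(np.array(W['origin'])-pt)   # camera in tool frame
if __name__=='__main__':
    np.set_printoptions(precision=2,suppress=True); print(M,m)
    tgt=np.array([501,130,40.]); out=[]
    for cx in (440,500,560):
     for cy in (-240,-180,-120):
      for cz in (120,160,200):
       for roll in np.arange(0,360,30):
        c=np.array([cx,cy,cz]); z=tgt-c; z/=np.linalg.norm(z)
        x=np.cross(z,[0,0,1]); x/=np.linalg.norm(x); y=np.cross(z,x)
        Rc=np.column_stack([x,y,z])@R.from_euler('z',roll,degrees=True).as_matrix()
        Rg=Rc@M.T; p=c-Rg@m; tip=p; 
        if p[2]<70 or p[1]>20: continue
        q=bot.inverse_kinematics(p,R.from_matrix(Rg).as_rotvec())
        if q is not None: out.append((round(float(np.abs(np.array(q)-bot.current_joint_pos()).max()),2),cx,cy,cz,int(roll),p,np.array(q)))
    out.sort(key=lambda o:o[0])
    for o in out[:14]: print(*o)
E
python3 look.py
```

```text
[[-0.   -0.96 -0.29]
 [ 1.    0.   -0.  ]
 [ 0.   -0.29  0.96]] [  74.65   -1.47 -145.73]
0.78 560 -240 200 90 [507.27 -99.18 135.17] [-0.89  0.65  1.66  0.78  1.78  0.47]
0.78 560 -180 200 90 [503.94 -45.32 125.64] [-0.82  0.59  1.75  0.78  1.68  0.46]
0.78 560 -120 200 30 [518.79  -3.87  92.17] [-0.7   0.81  1.58  0.78  1.82 -0.58]
0.78 560 -120 200 90 [499.73   5.22 113.4 ] [-0.73  0.52  1.82  0.78  1.57  0.44]
0.79 560 -120 200 60 [506.27  -1.23 100.91] [-0.73  0.67  1.72  0.79  1.69 -0.1 ]
0.8 560 -240 160 90 [506.42 -93.83 109.23] [-0.89  0.76  1.63  0.8   1.81  0.45]
0.8 560 -180 200 30 [522.22 -53.35 103.33] [-0.77  0.87  1.5   0.8   1.92 -0.56]
0.8 560 -180 200 60 [509.97 -50.94 112.52] [-0.82  0.73  1.65  0.8   1.79 -0.07]
0.81 500 -240 200 90 [470.5  -92.85 134.5 ] [-0.99  0.54  1.85  0.81  1.68  0.44]
0.81 560 -240 200 30 [ 525.08 -106.29  112.16] [-0.84  0.92  1.41  0.81  2.02 -0.53]
0.81 560 -240 200 60 [ 513.   -104.12  121.64] [-0.89  0.79  1.56  0.81  1.89 -0.05]
0.81 560 -180 160 90 [502.62 -38.38 101.14] [-0.82  0.7   1.72  0.81  1.72  0.43]
0.82 560 -180 200 0 [537.4  -51.9  100.54] [-0.71  0.96  1.35  0.76  2.03 -1.03]
0.82 560 -120 160 90 [497.57  14.37  90.28] [-0.74  0.64  1.79  0.82  1.62  0.41]
```

```bash
cat > golook.py <<'E'
from look import *
def pose(c,roll,tgt=np.array([501,130,40.])):
    c=np.array(c,float); z=tgt-c; z/=np.linalg.norm(z)
    x=np.cross(z,[0,0,1]); x/=np.linalg.norm(x); y=np.cross(z,x)
    Rg=np.column_stack([x,y,z])@R.from_euler('z',roll,degrees=True).as_matrix()@M.T
    return c-Rg@m, R.from_matrix(Rg).as_rotvec()
P=[pose((560,-240,160),90),pose((470,-240,170),90)]
for i,(p,o) in enumerate(P):
    bot.movep(list(p),list(o)); d=snap(bot,'wrist',f'w{i+1}')
    print(bot.current_time_s(), d['origin'])
ims=[]
for i in (1,2):
    im=cv2.rotate(load(f'w{i}')['img'][:,:,::-1],cv2.ROTATE_90_CLOCKWISE) 
    ims.append(im)
cv2.imwrite('pics/w12.png',cv2.resize(np.hstack(ims),None,fx=.93,fy=.93))
E
python3 golook.py
```

```text
2.0333 [ 559.45119493 -239.79914318  159.23530747]
2.475 [ 468.25021151 -239.46428243  169.3583024 ]
```

View pics/w12.png

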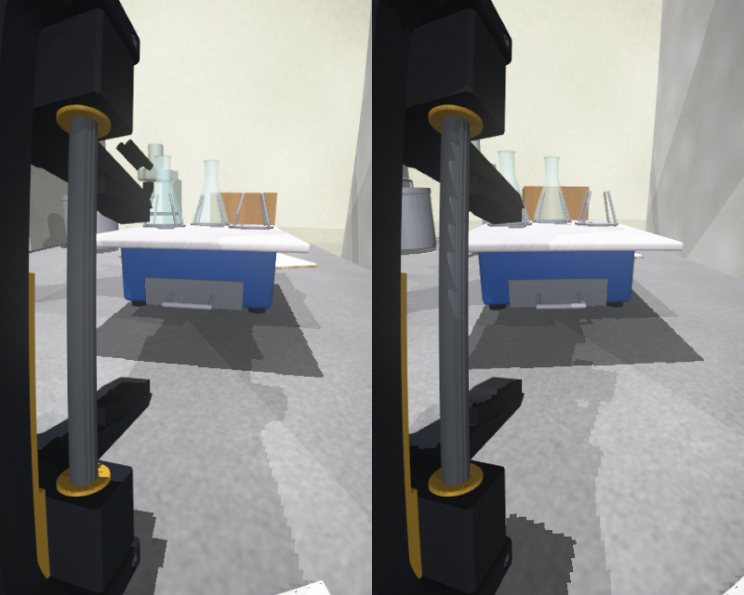

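The pull loop shows under the ledge at about (187,305) in the left view and (560,305) in the right view. I enlarge both.

```bash
python3 - <<'E'
from h import *
out=[]
for i,x0 in ((1,125),(2,110)):
    im=cv2.rotate(load(f'w{i}')['img'][:,:,::-1],cv2.ROTATE_90_CLOCKWISE)[280:340,x0:x0+180 if 0 else x0+160]
    im=cv2.resize(im,None,fx=5,fy=5,interpolation=cv2.INTER_CUBIC)
    for k in range(0,160,10): cv2.line(im,(k*5,0),(k*5,6),(0,0,255))
    for k in range(0,60,10): cv2.line(im,(0,k*5),(6,k*5),(0,0,255))
    out.append(im)
cv2.imwrite('pics/w12c.png',np.vstack(out))
E
```

```text
(no output)
```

View pics/w12c.png

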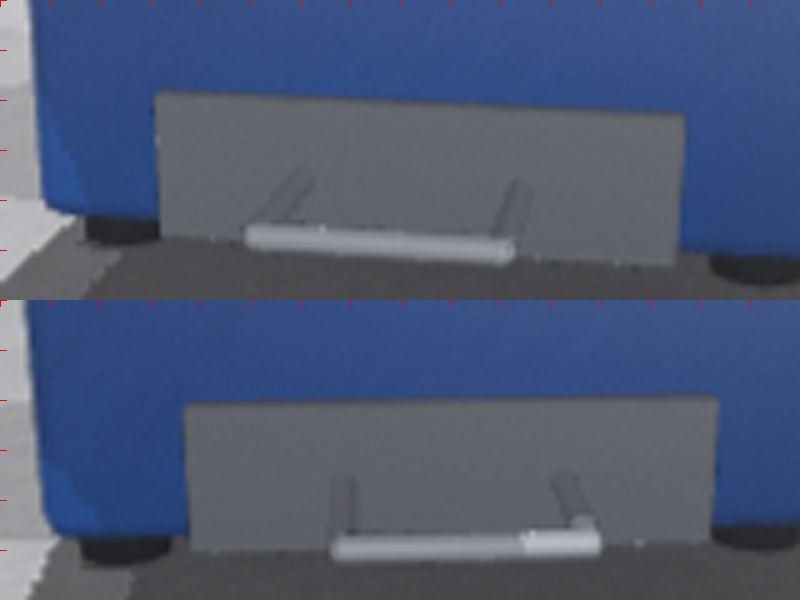

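The bar ends are at (247,236) and (513,250) in the upper crop, and at (332,548) and (600,543) in the lower. The panel's top corners are at (157,93) and (684,114), and at (187,404) and (717,398).

```bash
python3 - <<'E'
from h import *
from workcell import bot
np.set_printoptions(precision=1,suppress=True)
A=load('w1');B=load('w2')
a=lambda x,y:(A,280+y/5,399-(125+x/5)); b=lambda x,y:(B,280+(y-300)/5,399-(110+x/5))
for n,p,q in [('barL',(250,236),(335,548)),('barR',(510,249),(598,543)),('panL',(157,93),(187,404)),('panR',(684,114),(717,398))]:
    print(n,*tri(a(*p),b(*q)),'at z35/58',at_z(*a(*p),35 if 'bar' in n else 58),at_z(*b(*q),35 if 'bar' in n else 58))
from itertools import product
qs=[]
for s in (1,-1):
  for name,psi,p in [('grasp',24,(471,-300,19)),('pre',88.7,(498,-140,80)),('in',88.7,(502,-10,31))]:
    t=np.radians(psi); y=s*np.array([-np.sin(t),np.cos(t),0]); z=np.array([0,0,-1.]); x=np.cross(y,z)
    q=bot.inverse_kinematics(p,R.from_matrix(np.column_stack([x,y,z])).as_rotvec()); print(s,name,None if q is None else np.round(q,2))
E
```

```text
barL [471.4 118.8  34.7] [0.1, 0.1] at z35/58 [471.7 117.5  35. ] [471.4 118.3  35. ]
barR [537.3 116.6  35.1] [0.3, 0.3] at z35/58 [537.3 117.8  35. ] [537.2 116.   35. ]
panL [432.3 171.5  58.3] [0.3, 0.3] at z35/58 [432.3 171.2  58. ] [432.1 173.7  58. ]
panR [579.9 168.3  58. ] [0.4, 0.4] at z35/58 [580.  170.1  58. ] [579.5 166.9  58. ]
1 grasp [-0.8  0.4  1.8 -0.   0.9 -2.8]
1 pre [-0.5  0.3  1.9  0.   1.   2.7]
1 in [-0.3  0.3  1.9  0.   0.9  2.9]
-1 grasp [-0.8  0.4  1.8 -0.   0.9  0.4]
-1 pre [-0.5  0.3  1.9  0.   1.  -0.5]
-1 in [-0.3  0.3  1.9  0.   0.9 -0.2]
```

The two views agree. The bar is at (504.3,117.5,35) and the panel at (506,170,58), 52 mm apart as described, so the eye is at about (505,145.5,35). Now the grasp.

```bash
cat > g.py <<'E'
from h import *
from workcell import bot
def ori(psi):
    t=np.radians(psi); y=-np.array([-np.sin(t),np.cos(t),0]); z=np.array([0,0,-1.])
    return list(R.from_matrix(np.column_stack([np.cross(y,z),y,z])).as_rotvec())
E
python3 - <<'E'
from g import *
np.set_printoptions(precision=1,suppress=True)
o=ori(24); p=[463.7,-303.3]
bot.movep([p[0],p[1],150],o); bot.servo_line([*p,19],velocity=100)
print('down',bot.current_force()); bot.command_gripper(10); print(bot.current_opening(),bot.current_grasp_force())
bot.servo_line([*p,140],velocity=120)
print(bot.current_opening(),bot.current_force(),bot.current_moment())
bot.movep([503,-170,120],ori(88.6)); print(bot.current_eef_pos(),bot.current_time_s())
snap(bot,'top','top1'); snap(bot,'scene','scene1'); 
E
python3 - <<'E'
import sys; sys.path.insert(0,'.')
import os; os.chdir('.')
from h import *
T=load('top1');S=load('scene1')
X=[505,-2,162]
out=[]
for d in (T,S):
    u,v=proj(d,X)[0]; x0,y0=int(u)-50,int(v)-60; print(x0,y0,u,v)
    im=d['img'][y0:y0+120,x0:x0+100,::-1]; im=cv2.resize(im,None,fx=4,fy=4,interpolation=cv2.INTER_CUBIC)
    for k in range(0,120,10): cv2.line(im,(k*4,0),(k*4,6),(0,0,255)); cv2.line(im,(0,k*4),(6,k*4),(0,0,255))
    out.append(im)
cv2.imwrite('pics/held.png',np.hstack(out))
E
```

```text
down [ 0.5 -0.7 -0.3]
23.951129602579876 29.49544196979332
23.839931145682417 [ 0.1 -0.4 -0.4] [-0.   0.1  0. ]
[ 502.9 -170.2  119.7] 7.7667
231 121 281.26400272320535 181.05079332354086
312 111 362.41337373937426 171.8390320806587
```

View pics/held.png

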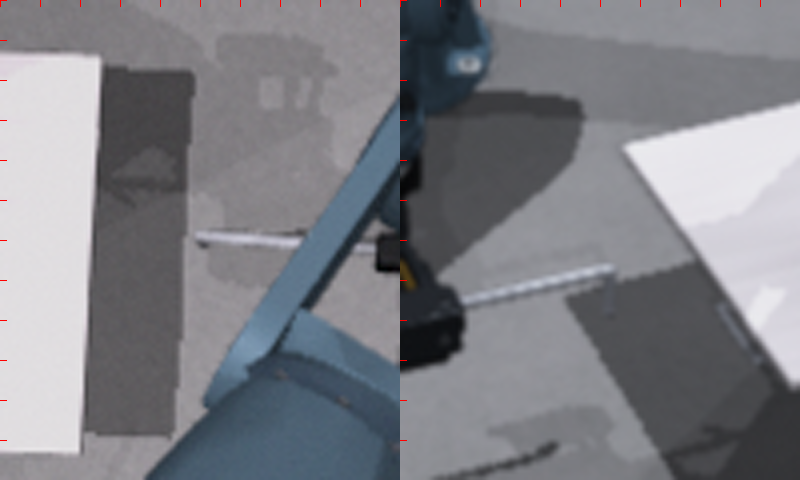

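The hook is held level: bend at crop (202,239) in top and (612,269) in scene, tip at (611,313) in scene.

```bash
python3 - <<'E'
from h import *
np.set_printoptions(precision=1,suppress=True)
T=load('top1');S=load('scene1')
t=lambda x,y:(T,231+x/4,121+y/4); s=lambda x,y:(S,312+(x-400)/4,111+y/4)
b,e=tri(t(202,239),s(612,269)); print('bend',b,e)
r,e=tri(t(300,243),s(466,303)); print('rodstart?',r,e)
print('tip on plane y=bend:'); o,v=ray(*s(611,313)); print(o+v*(b[1]-o[1])/v[1])
o,v=ray(*s(611,313)); print('by x', o+v*(b[0]-o[0])/v[0])
E
```

```text
bend [509.5   1.5 140.6] [2.8, 2.8]
rodstart? [502.3 -84.  135.2] [16.9, 16.9]
tip on plane y=bend:
[517.5   1.5 106.3]
by x [509.5   5.6  98.1]
```

```bash
python3 - <<'E'
from g import *
np.set_printoptions(precision=1,suppress=True)
def L(p,v=80,f=8):
    s=bot.servo_line(p,velocity=v,stop_force=f); print(s,np.array(bot.current_eef_pos()),np.array(bot.current_force()),round(bot.current_time_s(),1)); return s
ok=not L([497.3,-130,71]) and not L([499.5,-24,71],70) and not L([499.5,-24,31],40)
if ok:
    d=np.array([-.0244,-1])
    q=np.array([499.5,-24])+d*140
    L([*q,31],50,12); bot.hold(.3)
    print(bot.current_force(), bot.current_eef_pos())
    snap(bot,'top','top2'); snap(bot,'scene','scene2')
E
```

```text
False [ 497.8 -130.3   71.4] [ 0.2 -0.3 -1.5] 8.8
False [499.6 -24.4  71. ] [-0.3  0.1 -1.6] 10.5
False [499.8 -24.1  31.3] [-0.1  0.9 -1.8] 11.6
True [ 495.1 -151.6   30. ] [ 0.1  1.2 -1.8] 13.9
[ 0.3 -0.  -1.3] [ 495.  -151.3   29.7]
```

```bash
python3 - <<'E'
from h import *
out=[]
for d,c in ((load('top2'),(505,20,60)),(load('scene2'),(505,20,60))):
    u,v=proj(d,c)[0]; x0,y0=int(u)-50,int(v)-60; print(x0,y0)
    im=cv2.resize(d['img'][y0:y0+120,x0:x0+100,::-1],None,fx=4,fy=4,interpolation=cv2.INTER_CUBIC); out.append(im)
cv2.imwrite('pics/pull.png',np.hstack(out))
E
```

```text
226 125
318 136
```

View pics/pull.png

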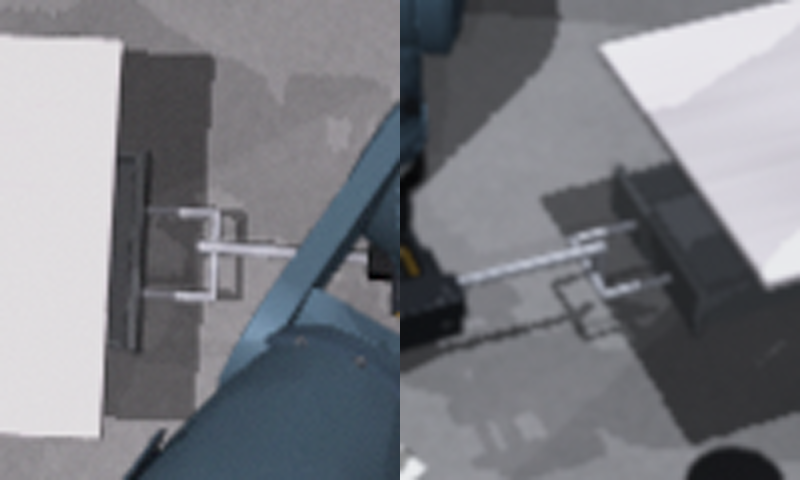

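The tray's panel stands clear of the ledge. The bar is at top crop (213,252) with the hook down through the loop. I check the travel, then unhook and return the tool.

```bash
python3 - <<'E'
from g import *
np.set_printoptions(precision=1,suppress=True)
b=at_z(load('top2'),226+213/4,125+252/4,37); print('bar',b)
def L(p,v=80,f=8,**k):
    s=bot.servo_line(p,velocity=v,stop_force=f,**k); print(s,np.array(bot.current_eef_pos()),np.array(bot.current_force()),round(bot.current_time_s(),1)); return s
if b[1]<20:
    ok=not L([495.3,-134,31],40,6) and not L([495.3,-134,85],40,6)
    if ok:
        L([495,-170,140],100,15)
        bot.movep([463.7,-303.3,130],ori(24)); 
        L([463.7,-303.3,40],90,15); L([463.7,-303.3,17.5],20,5)
        snap(bot,'scene','scene3')
E
```

```text
bar [499.4  12.3  37. ]
False [ 495.4 -133.8   31.1] [-0.1  0.1 -1.9] 14.9
False [ 495.1 -133.9   84.7] [-0.7  0.3 -2.2] 16.4
False [ 494.6 -169.7  139.5] [ 0.6 -1.2 -1.7] 17.2
False [ 464.1 -303.7   40.7] [-0.1  0.1 -0.5] 19.2
True [ 463.5 -303.2   19. ] [0.  1.3 5.4] 20.1
```

Bar at y=12.3, so about 105 mm further out than before, and the tool is down on the mat at z=19. I release it, retreat and check.

```bash
python3 - <<'E'
from g import *
bot.command_gripper(80); bot.hold(.2)
bot.servo_line([463.7,-303.3,160],velocity=100)
bot.movep([300,-450,260],ori(24)); bot.hold(.3)
print(bot.current_time_s(),bot.current_opening())
out=[]
for n,x0,y0,w in (('top',230,70,200),('scene',220,140,200)):
    d=snap(bot,n,n+'4'); out.append(cv2.resize(d['img'][y0:y0+180,x0:x0+w,::-1],None,fx=2,fy=2,interpolation=cv2.INTER_CUBIC))
cv2.imwrite('pics/end.png',np.hstack(out))
E
```

```text
24.1583 79.82679442391554
```

View pics/end.png

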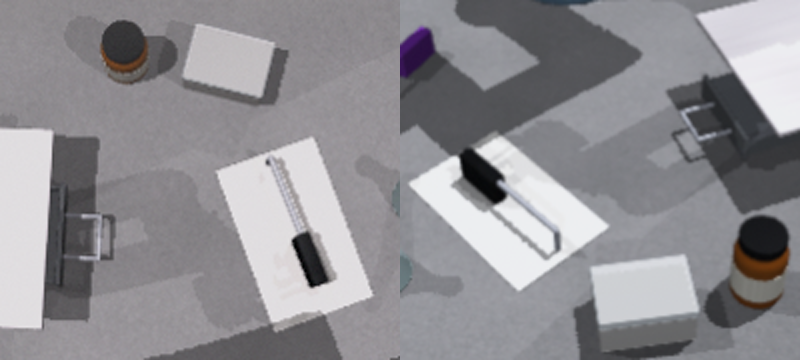

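The tool stands upright on the mat, with its handle at crop (310,260) in top and (482,175) in scene. The tray is out and the jar and tip box haven't moved.

```bash
python3 -c "
from workcell import bot
print(bot.job_done())"
```

```text
the job is handed in; nothing more can be done
None
```

The tray is pulled out to its stop (about 105 mm measured), the hook tool is standing upright on the white mat and released, and the job was handed in at about 24 s; no verdict came back.

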